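Lock the last jack and hold the inspection mirror on the heel tack

ROBOT

A 7-joint arm with a two-finger parallel gripper is mounted at the origin on the work surface. World frame = base frame: x ahead of the robot, y to its left, z up, the work surface at z = 0. Lengths are in m, angles in rad, forces in N, time in s.
With the tool pointing down it reaches from about 0.425 to 0.925 m from the base axis. Payload 6.8 kg.
Tool frame: the origin (TCP) lies on the front face of the gripper's body, between the roots of the fingers; the fingertips stand 73 mm ahead of it and the grasp point (between the pads) lies 54 mm ahead of it; z points along the fingers, y is the direction in which the jaws open and shut (so a half turn about z gives the same grasp; the last joint's range is limited). The gripper opens to 85 mm and grips with 20 to 120 N. Pads are 22 mm wide; open, the fingers measure 114 mm over their backs; the gripper's body (76 mm by 85 mm) begins 54 mm behind the grasp point. The pads swing forward as they close: fully open they stand 13 mm farther back than shut.
Start: joints at [-1.344, 0.477, 0.022, 1.555, -0.011, 1.109, -0.083], TCP at [0.222, 0.638, 0.304] pointing down, gripper open.
Joint ranges: [-2.96, 2.96], [-0.34, 2.1], [-1.41, 1.46], [0.24, 2.44], [-1.37, 4.51], [0.17, 1.92], [-2.96, 2.96]. Speed limits (rad/s): [2.39, 2.39, 3.14, 3.14, 3.14, 3.14, 3.14].

INTERFACE

Orientations are given as a rotation vector (axis times angle).
In Python, from bench import * gives the robot as it stands.
- The arm moves only by the tool jog_arm, never from a script. Its argument "plan" is a list of rows, each a list of 2 entries, a list of its own where there are three numbers: the shift along the world's x, y, z in cm, then the turn about the world's z in rad. In form: [[[tx, ty, tz], twist], ...]. A call has 1 to 12 rows; each row shifts and turns the commanded pose from where the row before left it; what a row does not reach is not made up. A row lasts 1/10 s, in which the tool goes at most 50 mm and 8.59 degrees, less where a joint would pass 70% of its speed; a pose out of reach is approached as far as the arm can. A call is refused whole if a number of a shift passes 5 or a number of a turn 0.15, either way. A call with a gripper value outside its range is refused whole. "hand" is the finger opening in cm, from 0 to 8.54, set as the call begins (left out, the last holds). The fingers move at their own pace and stop on an object; "grip_force" is the grip in N (left out, the last holds). Time passes only in rows, so rows that do not move let the fingers close. It gives the time, the measured TCP pose, the force and the opening at its end, in the units of the state.
- get_obs(): the state, without advancing time (a new reading comes with each control period).
- grab_frame(name): name is "side" or "top" or "wrist"; returns the picture (400x640x3 uint8, red, green, blue); there is no depth.
- get_calibration(name): a dict with "intrinsics" (3x3 intrinsics, pixels), "xyz" and "orientation" of the camera in the world. Camera axes: x right, y down, z forward; pixel columns grow to the right and rows downward; lengths in m; the calibration is good to about 2 mm. The wrist camera is an equidistant fisheye: a pixel r from the principal point sees the ray r / f radians off the axis. A picture is of the moment at which its call begins: read the wrist's pose just before it. get_calibration takes no time and is no camera call; for the wrist camera it gives the pose at the moment of the call.
- hand_in(): hands the job in, once; it reports no verdict.
The state is a dict: "clock": time; "joints": joint angles; "qvel": joint speeds; "tau": joint torques, N m; "tcp_pos": TCP position; "orientation": TCP orientation; "contact_force": force on the tool from outside, world axes, zero at the start; "moment": the same for the moment, N m; "grip_width": finger opening in m.
Only numpy, scipy, OpenCV 4.12 (cv2) and the standard library are available. Lean on these libraries where they do the work, as an engineer would, in place of code of your own. Each camera call takes 0.05 s, during which the arm holds its last target. There are 200 camera calls.

TASK

Turn the jack's lock collar by its upright pin to the locked mark and let go of it. Then turn the small spring-return inspection mirror by the grip on its top until the bench camera sees the tack at the back of the shoe last's heel in the middle of the mirror, and finish while holding the mirror still at that angle: do not let go. Leave the other things on the bench where they are.

Things in the scene. Friction and masses are not known exactly. Their poses are not given: they have to be found in the camera images.
- jack: Fixed jack: round dark steel base (diameter 176 mm, 30 high) carrying a green plastic shoe last, sole down, 74 to 179 mm above the table. Origin on the table at the base's centre, on the collar's axis. The last is 262 long, up to 88 wide, along the jack's y axis: heel towards -y (125 mm from the origin), toe towards +y.
- collar (a joint): Captive collar round the jack's vertical axis, with a lever ending in an upright pin. Rad, grows clockwise seen from above: 0 unlocked stop (white dot on the base), 1.0 locked mark, 1.25 far stop. In the jack's frame the pin lies at angle pi + 0.6 - value (counter-clockwise from +x), 150 mm from the axis. Held by friction only (0.25 N m, some 2 N at the pin); stays where it is left.
- collar_pin (a point): Centre of the collar's graspable steel pin: 16 mm in diameter, free from 46 to 98 mm above the table; this point is 75 mm above the table, 150 from the collar's axis. The lever under it is 20 wide, its top 46 mm above the table.
- lock_mark (a point): Where the collar pin's point stands with the collar exactly at its locked mark (value 1.0). The mark is a white radial line on the jack's base at the same bearing; the lever covers it when locked. 75 mm above the table.
- heel_tack (a point): Centre of the outer face of the round steel tack head (20 mm in diameter) that stands out 17 mm from the back of the last's heel: at (0, -141, 120) mm in the jack's frame.
- head: Fixed inspection head: dark steel base plate (255 x 90 x 12 mm), a turning mirror at one end and a small black bench camera at the other, facing the mirror. Origin on the table on the mirror's vertical axis; x points to the camera. The camera is 44 wide, its top 142 mm above the table, from 146 to 210 along x.
- camera_lens (a point): Centre of the camera's lens, at (145, 0, 120) in the head's frame, looking along -x at the mirror.
- mirror (a joint): Turn of the mirror about the head's vertical axis, rad, 0 to 1.4, counter-clockwise from above; it is the angle from the line axis-lens to the mirror's normal. The reflecting face contains the axis, so the camera's sight line leaves it at twice this value. The tack is centred at half the angle lens-axis-tack seen from above. Starts at 0; a spring returns it there (0.05 N m, plus 0.06 per rad).
- mirror_grip (a point): Point on the mirror's axis in its black grip, 186 mm above the table. The grip is an upright block on top of the mirror, 14 thick (along the mirror's normal, this frame's x), 42 long (along its face, y), from 158 to 202 mm above the table. The mirror plate below is 74 wide and 84 high.
- sight (a point): Frame on the mirror's axis at height 120 mm; x points along the camera's line of sight after the mirror. The needle that shows it is a thin steel pointer 125 mm long, 36 mm above the table under the mirror, geared two to one with it so that it always points where the camera looks; not for gripping.
- spare_last: Loose green shoe last standing on its sole, 262 x 88 x 105, 0.5 kg; bystander. Origin on the table under its middle, heel towards its -y.
- glue_can: Closed aluminium can, diameter 76, 100 high; bystander. Origin under its centre.
- brush: Glue brush lying on the bench; bystander.
- hammer: Hammer lying on the bench; bystander.
- tack_tin: Open aluminium tin 80 x 60 x 25; bystander. Origin under its centre.
- heel_block: Wooden heel block 60 x 50 x 24; bystander. Origin under its centre.

How it is judged:
On the way, in this order (a step that is already met when the one before it is completed fails the run):
1. the collar is at its locked mark and has been let go (value of joint collar between 0.91 and 1.09 rad and contact force between the fingers and collar below 0.1 N), for 0.3 s.
2. the mirror shows the tack to the camera, held by the gripper (y of heel_tack in the frame of sight between -0.018 and 0.018 m and x of heel_tack in the frame of sight above 0.05 m and contact force between the fingers and mirror above 1 N and velocity of joint mirror between -0.05 and 0.05 rad/s), for 0.5 s.
At the end, for the whole second after the job is handed in: The collar is within 0.09 rad of its locked mark; the camera's line of sight after the mirror passes within 18 mm of the heel tack (seen from above); the mirror is still and the fingers bear on it with more than 1 N (all of step 2 and value of joint collar between 0.91 and 1.09 rad); the arm keeps its last pose, push and grip.
It fails at once if another thing on the bench is moved more than 30 mm (distance of any of spare_last, glue_can, brush, hammer, tack_tin, heel_block from where it was at the start of the episode above 0.03 m).
It also fails if it takes over 45 s, if anything falls off the work surface, if the arm or the gripper's body presses on something with over 40 N, if the wrist force passes 120 N, or if a joint passes its speed limit or range.

## Working session

There is one attempt and no reset: what is moved stays moved. The work goes in short steps, Python scripts to look and compute and a tool call to move; the robot and the scene stay as the last step left them, time stands still between calls to the robot, and variables do not carry over. Pictures are saved under pics/ and viewed, about 8 in all and at most 12, crops included, and the job is handed in when it is done.

Besides the shell and the picture viewer there is one more tool, called in YAML: its name, and indented under it one key for each argument. jog_arm: Moves the arm, as the interface text tells. Its arguments: {"type":"object","properties":{"plan":{"type":"array","items":{"type":"array"}},"hand":{"type":"number"},"grip_force":{"type":"number"}},"required":["plan"]}

```bash
mkdir -p pics; ls
python3 - <<'E'
from bench import *
import cv2
o=get_obs();print(o)
for n in("side","top","wrist"):
    print(n,get_calibration(n))
    cv2.imwrite(f"pics/{n}0.png",grab_frame(n)[:,:,::-1])
E
```

```text
pics
{'clock': 0.0, 'joints': array([-1.34406306,  0.47778621,  0.02238316,  1.55642969, -0.01148686,
        1.10930142, -0.083112  ]), 'qvel': array([-5.38499342e-04,  1.72434981e-03, -5.10746918e-04, -1.41832416e-03,
        4.71215704e-04, -9.62906674e-05, -4.11318433e-06]), 'tau': array([ 4.63022825e-04, -5.96457875e+01,  1.60829075e+00, -2.81190187e+01,
        1.25413650e-02,  9.27196088e-03, -6.21903041e-06]), 'tcp_pos': array([0.22169611, 0.63707864, 0.30294495]), 'orientation': array([-5.23513993e-01, -3.09752743e+00,  2.81292063e-03]), 'contact_force': array([-0.20726025,  0.97199599,  1.17131235]), 'moment': array([-0.01438343,  0.00531503, -0.02687638]), 'grip_width': 0.0854279558944768}
side {'intrinsics': array([[382.50386269,   0.        , 319.1884661 ],
       [  0.        , 382.50386269, 203.84270973],
       [  0.        ,   0.        ,   1.        ]]), 'xyz': array([ 0.05635277, -0.63909271,  0.79185598]), 'orientation': array([-2.14740356,  0.70797209, -0.34320351])}
top {'intrinsics': array([[459.91689549,   0.        , 322.74968404],
       [  0.        , 459.91689549, 191.89649247],
       [  0.        ,   0.        ,   1.        ]]), 'xyz': array([0.38224449, 0.04027076, 1.39711727]), 'orientation': array([-2.13549424,  2.19945834, -0.1276876 ])}
wrist {'intrinsics': array([[309.70691629,   0.        , 320.07711594],
       [  0.        , 309.70691629, 191.40025009],
       [  0.        ,   0.        ,   1.        ]]), 'xyz': array([0.15430193, 0.66061147, 0.37322199]), 'orientation': array([2.36359421, 1.68194475, 0.24054959])}
```

View pics/top0.png

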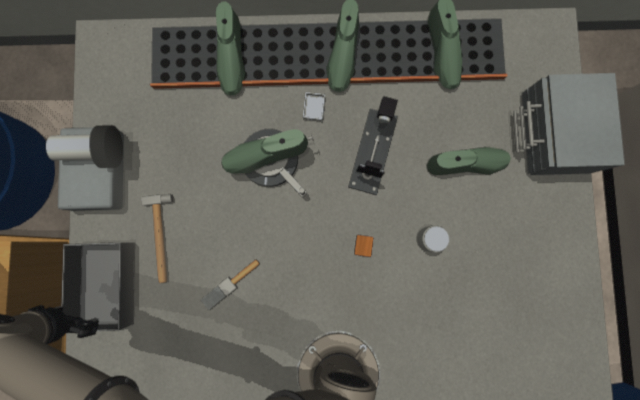

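View pics/side0.png

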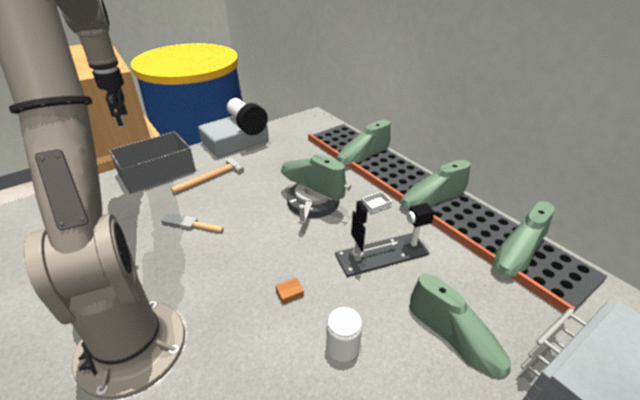

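Top shows the jack at about (268,158), pin at about (300,190), mirror at about (371,170) and camera at about (386,108). The side view agrees. Next I'll enlarge both.

```bash
cat > h.py <<'E'
from bench import *
import numpy as np, cv2
from scipy.spatial.transform import Rotation as R
def cal(n):
    c=get_calibration(n);return c["intrinsics"],c["xyz"],R.from_rotvec(c["orientation"])
def proj(n,P,c=None):
    K,t,r=c or cal(n);p=r.inv().apply(np.atleast_2d(P)-t)
    if n=="wrist":
        rho=np.hypot(p[:,0],p[:,1]);s=np.arctan2(rho,p[:,2])/rho
        q=p[:,:2]*s[:,None]
    else:q=p[:,:2]/p[:,2:]
    return q*K[0,0]+K[:2,2]
def ray(n,uv,c=None):
    K,t,r=c or cal(n);q=(np.array(uv,float)-K[:2,2])/K[0,0]
    if n=="wrist":
        a=np.hypot(*q);d=np.r_[q/a*np.sin(a),np.cos(a)]
    else:d=np.r_[q,1]
    return t,r.apply(d)
def atz(n,uv,z,c=None):
    t,d=ray(n,uv,c);return t+d*(z-t[2])/d[2]
def tri(obs): # [(name,uv,cal)]
    A=np.zeros((3,3));b=np.zeros(3);L=[]
    for o in obs:
        t,d=ray(*o);d/=np.linalg.norm(d);M=np.eye(3)-np.outer(d,d);A+=M;b+=M@t;L.append((t,d))
    p=np.linalg.solve(A,b);return p,[np.linalg.norm(np.cross(p-t,d)) for t,d in L]
E
python3 - <<'E'
import cv2,numpy as np
t=cv2.imread("pics/top0.png")[85:205,215:405];s=cv2.imread("pics/side0.png")[140:280,275:440]
t=cv2.resize(t,None,fx=4.2,fy=4.2,interpolation=cv2.INTER_CUBIC);cv2.imwrite("pics/t1.png",t)
s=cv2.resize(s,None,fx=4.2,fy=4.2,interpolation=cv2.INTER_CUBIC);cv2.imwrite("pics/s1.png",s)
E
```

```text
(no output)
```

View pics/t1.png

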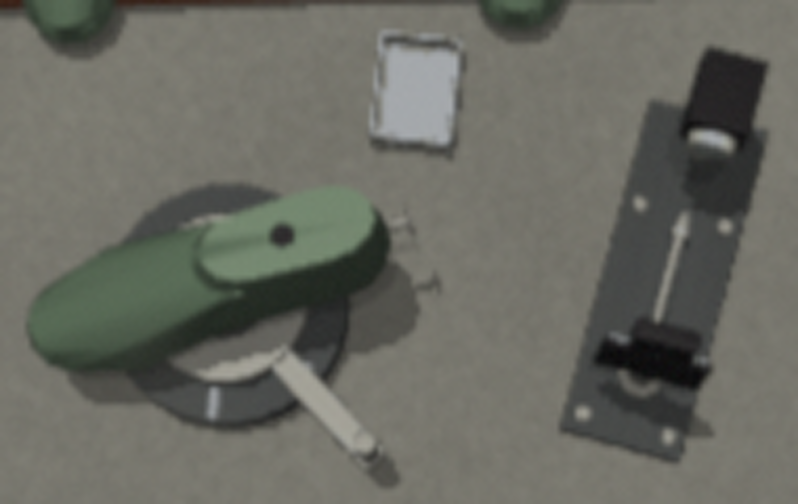

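View pics/s1.png

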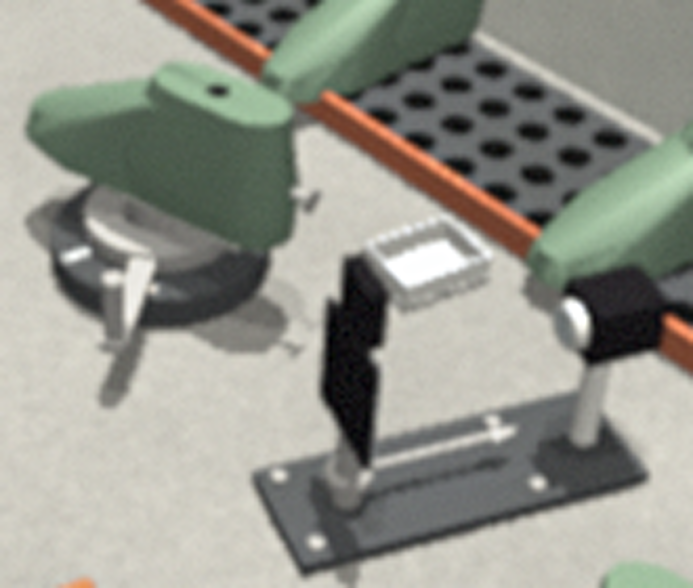

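Top crop: pin top (368,445), lock line (213,403), tack (405,222), plate corners, camera. Side crop: pin top (115,275), tack (312,198). Next step is to compute poses from these.

Run:
```python
from h import *
from scipy.optimize import least_squares as LS
T=lambda u,v:(u/4.2+215-.4,v/4.2+85-.4)
S=lambda u,v:(u/4.2+275-.4,v/4.2+140-.4)
ct,cs=cal("top"),cal("side")
for nm,a,b in[("pintop",(368,445),(115,275)),("tack",(405,222),(312,198)),("lens",(710,140),(570,325)),("needletip",(684,215),(518,431)),("lockmark",(213,403),(75,256)),("plateA",(562,430),(303,572)),("plateB",(680,460),(303,572)),("plateC",(562,430),(255,478))]:
    p,e=tri([("top",T(*a),ct),("side",S(*b),cs)]);print(nm,p.round(4),np.round(e,4))
pin=atz("top",T(368,445),.098);tk=atz("top",T(405,222),.12);lm=atz("top",T(213,403),.03)
print("atz",pin,tk,lm)
# plate corners, z .012
C=[atz("top",T(*q),.012)[:2] for q in[(652,100),(768,128),(680,460),(562,430)]]
C=np.array(C);print("plate",C.round(4),np.linalg.norm(C-np.roll(C,-1,0),axis=1))
ax=(C[0]+C[1]-C[2]-C[3]);print("yaw head",np.arctan2(ax[1],ax[0]),"mid",C.mean(0))
cc=[atz("top",T(*q),.142)[:2] for q in[(710,48),(768,65)]];print("cam back",np.round(cc,4))
# jack from disc edges: bottom 425 / right 348 / left-top arc
D=[atz("top",T(*q),.03)[:2] for q in[(348,310),(325,372),(228,425),(150,390),(140,225),(222,183),(180,193)]]
# side disc edges top rim z .03: left
f=lambda p:np.r_[[np.hypot(*(d-p[:2]))-.088 for d in D]]*1
r=LS(f,[.6,.15],loss="soft_l1",f_scale=.003);print("disc",r.x,r.fun.round(4))
c=r.x
for n,q in(("pin",pin),("tack",tk),("mark",lm)):
    d=q[:2]-c;print(n,np.hypot(*d),np.arctan2(d[1],d[0]))
```

```text
pintop [0.5314 0.087  0.1042] [0.0001 0.0001]
tack [0.6804 0.0571 0.1228] [0.0012 0.0012]
lens [ 0.729  -0.1491  0.1207] [0.0019 0.0019]
needletip [ 0.6996 -0.1422  0.0368] [0.0009 0.0009]
lockmark [0.5714 0.2001 0.0322] [0.0018 0.0018]
plateA [ 0.5711 -0.0633 -0.0923] [0.0116 0.0116]
plateB [ 0.5235 -0.134   0.0079] [0.0016 0.0016]
plateC [ 0.5491 -0.0502  0.008 ] [0.0002 0.0002]
atz [0.53205751 0.08725434 0.098     ] [0.68003167 0.05777393 0.12      ] [0.57328424 0.19949979 0.03      ]
plate [[ 0.7916 -0.1251]
 [ 0.7681 -0.2096]
 [ 0.5245 -0.1343]
 [ 0.5488 -0.05  ]] [0.08771991 0.25493177 0.08777424 0.2541947 ]
yaw head -0.2998308824428794 mid [ 0.65825506 -0.12976377]
cam back [[ 0.7879 -0.1499]
 [ 0.7751 -0.1882]]
disc [0.64605674 0.18712043] [-0.0021 -0.002   0.0009 -0.0036 -0.0023 -0.0005 -0.0003]
pin 0.15155546695507027 -2.422182831120614
tack 0.13373411396901919 -1.3139326856706202
mark 0.07381791514712208 2.9730951269061734
```

jog_arm:
  plan:
    - [[2.2,-3.9,0],0.08]
    - [[2.2,-3.9,0],0.08]
    - [[2.2,-3.9,0],0.08]
    - [[2.2,-3.9,0],0.08]
    - [[2.2,-3.9,0],0.08]
    - [[2.2,-3.9,0],0.08]
    - [[2.2,-3.9,0],0.08]
    - [[2.2,-3.9,0],0.08]
    - [[2.2,-3.9,0],0.08]
    - [[2.2,-3.9,0],0.08]
    - [[2.2,-3.9,0],0.08]
    - [[2.2,-3.9,0],0.08]
  hand: 8.5

```text
clock: 1.35
tcp_pos: [0.4863, 0.1677, 0.3039]
orientation: [-0.971, 2.988, 0.0]
contact_force: [1.4, -0.2, 0.1]
grip_width: 0.0848
```

jog_arm:
  plan:
    - [[2.2,-3.9,0],0.09]
    - [[2.4,-3.9,0],0]
    - [[0,0,0],0]
    - [[0,0,0],0]
  hand: 5

```text
clock: 1.75
tcp_pos: [0.532, 0.0904, 0.3036]
orientation: [1.095, -2.944, -0.0]
contact_force: [0.5, 1.6, 0.3]
grip_width: 0.0502
```

Run:
```python
from h import *
o=get_obs();print(o["clock"],o["joints"].round(3),o["tcp_pos"].round(4),o["orientation"].round(4))
c=cal("wrist");im=grab_frame("wrist");np.savez("w1.npz",K=c[0],t=c[1],r=c[2].as_rotvec())
cv2.imwrite("pics/w1.png",cv2.resize(im,(800,500),interpolation=cv2.INTER_CUBIC)[:,:,::-1])
J=np.array([.646,.187]);psi=.25
for n,P in(("pin",[.532,.0873,.098]),("tack",[.680,.0575,.12]),("mark",[.5733,.1995,.03]),("ctr",[.646,.187,.03]),("grip",[.58,-.106,.202])):print(n,proj("wrist",P,c)*1.25)
```

```text
1.75 [-0.402  0.254  0.141  1.888 -0.042  1.003  2.04 ] [0.532  0.0904 0.3036] [ 1.0948 -2.944  -0.    ]
pin [[396.08391223 224.23230763]]
tack [[248.72901823 343.1737071 ]]
mark [[455.03380099 309.69764774]]
ctr [[397.93493077 349.86079126]]
grip [[ 80.6995457  118.48541107]]
```

View pics/w1.png

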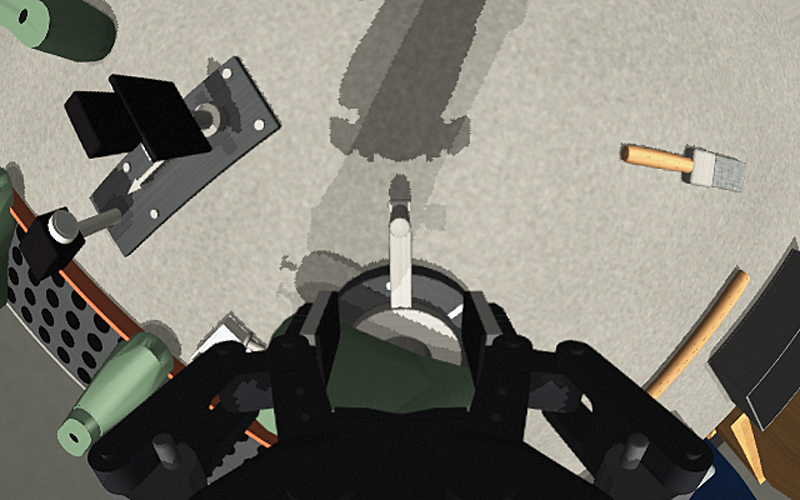

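Wrist view: pin top at (400,226), lock line at (456,311), dot at (390,286), within 4 px of the predictions from the fixed cameras.

Run:
```python
from h import *
d=np.load("w1.npz");cw=(d["K"],d["t"],R.from_rotvec(d["r"]))
T=lambda u,v:(u/4.2+215-.4,v/4.2+85-.4)
p,e=tri([("top",T(368,445)),("wrist",(400/1.25,226/1.25),cw)]);print(p,e)
W=lambda u,v,z:atz("wrist",(u/1.25,v/1.25),z,cw)
pin=W(400,226,.098);mk=W(456,311,.03);dot=W(390,286,.03);print(pin,mk,dot)
mk2=atz("top",T(213,403),.03)
M=(mk+mk2)[:2]/2; P=(pin[:2]+np.array([.532,.0873]))/2;Tk=np.array([.680,.0575])
from scipy.optimize import least_squares as LS
def f(q):
    c=q[:2];u=lambda a:np.array([np.cos(a),np.sin(a)])
    return np.r_[c-[.646,.187],(c+.15*u(q[2]+np.pi+.6-q[3])-P)*2,c+q[4]*u(q[2]+np.pi-.4)-M,c+q[5]*u(q[2]+np.pi+.6)-dot[:2],c+.141*u(q[2]-np.pi/2)-Tk]
r=LS(f,[.646,.187,.2,.1,.074,.08]);q=r.x;print(q.round(4),(r.fun*1e3).round(1))
a=q[2]+np.pi-.4;g=q[2]+np.pi+.6-q[3]
print("pin now",q[:2]+.15*np.array([np.cos(g),np.sin(g)]),"target",q[:2]+.15*np.array([np.cos(a),np.sin(a)]),"tack",q[:2]+.141*np.array([np.sin(q[2]),-np.cos(q[2])]))
th=g
for k in range(9):
    t=g+(a-g)*k/8;print(k,(q[:2]+.15*np.array([np.cos(t),np.sin(t)])).round(4))
print(np.degrees(a-g),a-g)
```

```text
[0.52934973 0.08731218 0.11260794] [np.float64(0.0011752834384913709), np.float64(0.001175283438491598)]
[0.53113377 0.09035399 0.098     ] [0.573729   0.20127522 0.03      ] [0.59565981 0.133561   0.03      ]
[0.6435 0.1898 0.2654 0.1314 0.0708 0.0738] [-2.5  2.8  1.1  1.  -0.1 -1.1 -0.   0.   0.5 -3.8]
pin now [0.53212054 0.08932652] target [0.49484743 0.20993382] tack [0.68047805 0.05374589]
0 [0.5321 0.0893]
1 [0.5219 0.102 ]
2 [0.5131 0.1157]
3 [0.5058 0.1302]
4 [0.5002 0.1455]
5 [0.4962 0.1613]
6 [0.494  0.1774]
7 [0.4935 0.1937]
8 [0.4948 0.2099]
-49.76832329800369 -0.8686211047471675
```

jog_arm:
  plan:
    - [[0,-0.1,-4.5],0]
    - [[0,0,-4.5],0]
    - [[0,0,-4.5],0]
    - [[0,0,-2.5],0]
    - [[0,0,-1.4],0]
    - [[0,0,0],0]
    - [[0,0,0],0]

```text
clock: 2.5
tcp_pos: [0.5323, 0.0914, 0.1309]
orientation: [-1.101, 2.941, 0.0]
contact_force: [0.4, -0.5, 0.9]
grip_width: 0.05
```

jog_arm:
  plan:
    - [[0,0,0],0]
    - [[0,0,0],0]
    - [[0,0,0],0]
    - [[0,0,0],0]
    - [[0,0,0],0]
    - [[0,0,0],0]
  hand: 0
  grip_force: 25

```text
clock: 3.1
tcp_pos: [0.5325, 0.0908, 0.1312]
orientation: [-1.099, 2.941, 0.0]
contact_force: [-1.1, -0.3, 7.2]
grip_width: 0.0156
```

jog_arm:
  plan:
    - [[-1.0,1.3,0],-0.11]
    - [[-0.9,1.35,0],-0.11]
    - [[-0.73,1.45,0],-0.11]
    - [[-0.56,1.53,0],-0.11]
    - [[-0.4,1.58,0],-0.11]
    - [[-0.22,1.61,0],-0.11]
    - [[-0.05,1.63,0],-0.11]
    - [[0.13,1.62,0],-0.1]
    - [[0,0,0],0]
    - [[0,0,0],0]
    - [[0,0,0],0]

```text
clock: 4.2
tcp_pos: [0.4966, 0.2115, 0.1312]
orientation: [0.243, 3.128, 0.003]
contact_force: [4.8, 1.4, 5.2]
grip_width: 0.0155
```

jog_arm:
  plan:
    - [[0,0,0],0]
    - [[0,0,0],0]
    - [[0,0,0],0]
    - [[0,0,0],0]
    - [[0,0,2],0]
    - [[0,0,4.5],0]
    - [[0,0,4.5],0]
    - [[0,0,4.5],0]
    - [[0,0,2],0]
    - [[0,0,0],0]
  hand: 5

```text
clock: 5.2
tcp_pos: [0.4957, 0.2117, 0.3082]
orientation: [0.243, 3.128, 0.006]
contact_force: [-0.4, 0.4, -0.9]
grip_width: 0.0499
```

Run:
```python
from h import *
o=get_obs();print(o["clock"],o["joints"].round(3),o["tcp_pos"].round(4),o["contact_force"].round(2),o["grip_width"])
c=cal("wrist");im=grab_frame("wrist");np.savez("w2.npz",K=c[0],t=c[1],r=c[2].as_rotvec())
cv2.imwrite("pics/w2.png",cv2.resize(im,(800,500),interpolation=cv2.INTER_CUBIC)[:,:,::-1])
print(proj("wrist",[[.4948,.2099,.098]],c)*1.25)
```

```text
5.2 [-0.887  0.257  0.442  1.904 -0.131  1.003  1.028] [0.4957 0.2117 0.3082] [-0.39  0.39 -0.9 ] 0.04994642592300622
[[395.50710232 223.8353783 ]]
```

View pics/w2.png

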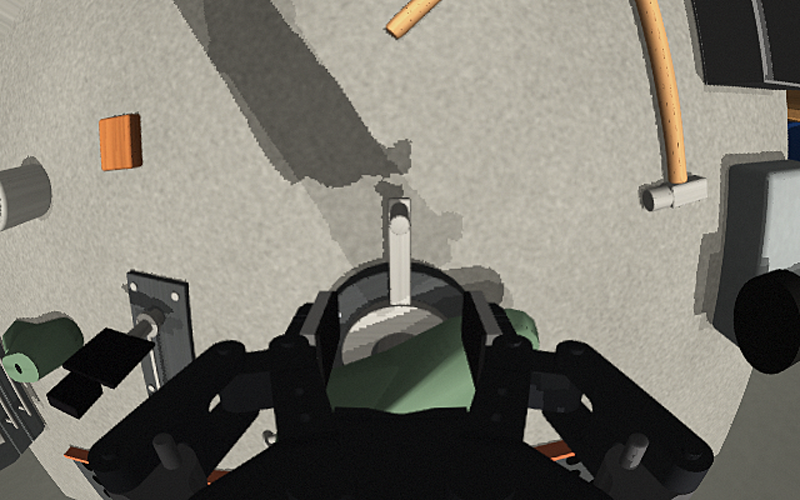

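The lever now covers the lock line; pin top at (400,226), the same offset from prediction as before. Next: over the mirror, then check both.

jog_arm:
  plan:
    - [[0.7,-2.6,0],-0.14]
    - [[0.7,-2.6,0],-0.14]
    - [[0.7,-2.6,0],-0.14]
    - [[0.7,-2.6,0],-0.14]
    - [[0.7,-2.6,0],-0.14]
    - [[0.7,-2.6,0],-0.14]
    - [[0.7,-2.6,0],-0.14]
    - [[0.7,-2.6,0],-0.14]
    - [[0.7,-2.6,0],-0.14]
    - [[0.7,-2.6,0],-0.14]
    - [[0.7,-2.9,0],-0.14]
    - [[0.7,-2.9,0],-0.14]

```text
clock: 6.45
tcp_pos: [0.5777, -0.1075, 0.303]
orientation: [-2.498, -1.902, 0.004]
contact_force: [0.8, -0.1, 0.1]
grip_width: 0.0501
```

jog_arm:
  plan:
    - [[0,0,0],-0.04]
    - [[0,0,0],0]
    - [[0,0,0],0]

```text
clock: 6.75
tcp_pos: [0.5779, -0.106, 0.3035]
orientation: [-2.529, -1.861, 0.003]
contact_force: [-0.4, 1.1, 0.2]
grip_width: 0.05
```

Run:
```python
from h import *
o=get_obs();print(o["clock"],o["joints"].round(3),o["tcp_pos"].round(4),o["orientation"].round(3))
c=cal("wrist");im=grab_frame("wrist");np.savez("w3.npz",K=c[0],t=c[1],r=c[2].as_rotvec())
cv2.imwrite("pics/w3.png",cv2.resize(im,(800,500),interpolation=cv2.INTER_CUBIC)[:,:,::-1])
t=grab_frame("top")[105:205,215:345,::-1]
cv2.imwrite("pics/t3.png",cv2.resize(t,None,fx=5,fy=5,interpolation=cv2.INTER_CUBIC))
for n,P in(("grip",[.58,-.106,.202]),("tack",[.6805,.055,.12]),("lens",[.72,-.149,.12]),("needletip",[.6996,-.1422,.0368])):print(n,proj("wrist",P,c)*1.25)
```

```text
6.75 [-0.576  0.447  0.879  1.812 -0.389  1.069  0.145] [ 0.5779 -0.106   0.3035] [-2.529 -1.861  0.003]
grip [[404.93560506 280.78712884]]
tack [[476.26204116 -29.42103254]]
lens [[599.8833975  234.77739246]]
needletip [[538.11468254 210.06613072]]
```

View pics/w3.png

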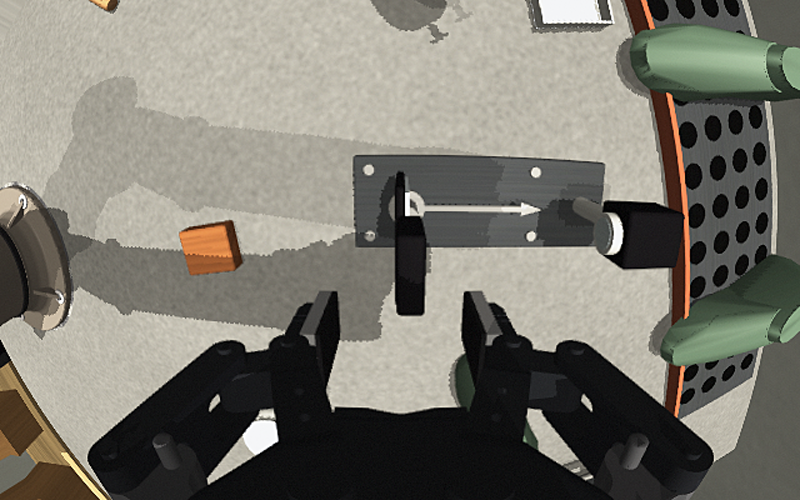

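View pics/t3.png

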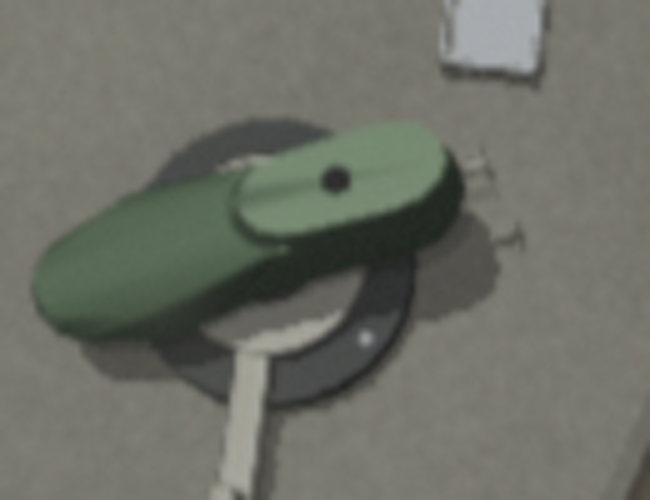

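Top shows the lever (t3, 250,380) over where the lock line was (253,380): locked. Wrist view: grip end corners at about (397,315) and (425,315).

Run:
```python
from h import *
d=np.load("w3.npz");c=(d["K"],d["t"],R.from_rotvec(d["r"]))
im=cv2.imread("pics/w3.png");print([im[305,u].max() for u in range(390,434,2)])
W=lambda u,v,z:atz("wrist",(u/1.25,v/1.25),z,c)[:2]
a=W(397,314,.202);b=W(425,314,.202);print(a,b,np.linalg.norm(a-b))
yaw=-.30;ny=np.array([-np.sin(yaw),np.cos(yaw)])
for s in(1,-1):print("axis from end",(a+b)/2+s*.021*ny)
n0=W(418,208,.036);n1=W(541,209,.036);u=n1-n0;print("needle",n0,n1,"yaw",np.arctan2(u[1],u[0]),"axis",n1-.125*u/np.linalg.norm(u))
q=[W(*p,.012) for p in((356,155),(605,163),(357,246))];print("plate",np.round(q,4),np.arctan2(*(q[1]-q[0])[::-1]))
ln=W(609,233,.12);print("lens",ln,ln-.145*np.array([np.cos(yaw),np.sin(yaw)]))
ax=np.array([.58,-.106]);tk=np.array([.6805,.0537]);v=tk-ax;print((np.arctan2(v[1],v[0])-yaw)/2,np.hypot(*v))
```

```text
[np.uint8(201), np.uint8(203), np.uint8(209), np.uint8(93), np.uint8(10), np.uint8(15), np.uint8(16), np.uint8(13), np.uint8(16), np.uint8(15), np.uint8(17), np.uint8(15), np.uint8(17), np.uint8(15), np.uint8(18), np.uint8(13), np.uint8(0), np.uint8(93), np.uint8(206), np.uint8(195), np.uint8(195), np.uint8(189)]
[ 0.57101231 -0.1219544 ] [ 0.58427545 -0.12610799] 0.01389831809506154
axis from end [ 0.5838498  -0.10396913]
axis from end [ 0.57143795 -0.14409326]
needle [ 0.59288463 -0.10856161] [ 0.70285844 -0.14226756] yaw -0.29740093819612 axis [ 0.58334577 -0.10563803]
plate [[ 0.5519 -0.0478]
 [ 0.7914 -0.1225]
 [ 0.5244 -0.1322]] -0.30249077652614187
lens [ 0.72810485 -0.15002249] [ 0.58958106 -0.10717206]
0.6545536536110416 0.18869112326763018
```

jog_arm:
  plan:
    - [[0.5,0.1,-2],0]
    - [[0,0,-2.3],0]
    - [[0,0,-2],0]
    - [[0,0,0],0]
    - [[0,0,0],0]

```text
clock: 7.35
tcp_pos: [0.5835, -0.1054, 0.2421]
orientation: [-2.531, -1.86, 0.0]
contact_force: [0.3, 0.4, 0.7]
grip_width: 0.0498
```

jog_arm:
  plan:
    - [[0,0,0],0]
    - [[0,0,0],0]
    - [[0,0,0],0]
    - [[0,0,0],0]
    - [[0,0,0],0]
    - [[0,0,0],0]
  hand: 0
  grip_force: 40

```text
clock: 7.95
tcp_pos: [0.5832, -0.1056, 0.243]
orientation: [-2.531, -1.859, -0.001]
contact_force: [-5.6, 2.2, 7.4]
grip_width: 0.0136
```

jog_arm:
  plan:
    - [[0,0,0],0.06]
    - [[0,0,0],0.06]
    - [[0,0,0],0.06]
    - [[0,0,0],0.06]
    - [[0,0,0],0.06]
    - [[0,0,0],0.06]
    - [[0,0,0],0.06]
    - [[0,0,0],0.06]
    - [[0,0,0],0.06]
    - [[0,0,0],0.06]
    - [[0,0,0],0.06]
    - [[0,0,0],0]

```text
clock: 9.15
tcp_pos: [0.5831, -0.1056, 0.243]
orientation: [-1.791, -2.58, -0.002]
contact_force: [-4.2, 2.7, 5.9]
grip_width: 0.0133
```

jog_arm:
  plan:
    - [[0,0,0],0]
    - [[0,0,0],0]
    - [[0,0,0],0]
    - [[0,0,0],0]
    - [[0,0,0],0]
    - [[0,0,0],0]

```text
clock: 9.75
tcp_pos: [0.5831, -0.1056, 0.243]
orientation: [-1.793, -2.579, -0.002]
contact_force: [-4.7, 1.7, 6.1]
grip_width: 0.013
```

Run:
```python
from h import *
o=get_obs();w=o["orientation"];print(o["clock"],o["tcp_pos"].round(4),o["contact_force"].round(2),o["moment"].round(3),"jaw",2*np.arctan2(w[1],w[0])-np.pi/2+2*np.pi)
c=cal("wrist");im=grab_frame("wrist");np.savez("w4.npz",K=c[0],t=c[1],r=c[2].as_rotvec())
cv2.imwrite("pics/w4.png",cv2.resize(im,(800,500),interpolation=cv2.INTER_CUBIC)[:,:,::-1])
s=grab_frame("side")[160:270,300:440,::-1]
cv2.imwrite("pics/s4.png",cv2.resize(s,None,fx=5,fy=5,interpolation=cv2.INTER_CUBIC))
```

```text
9.75 [ 0.5831 -0.1056  0.243 ] [-4.67  1.67  6.07] [ 0.366  0.8   -0.039] jaw 0.3557165646615772
```

View pics/w4.png

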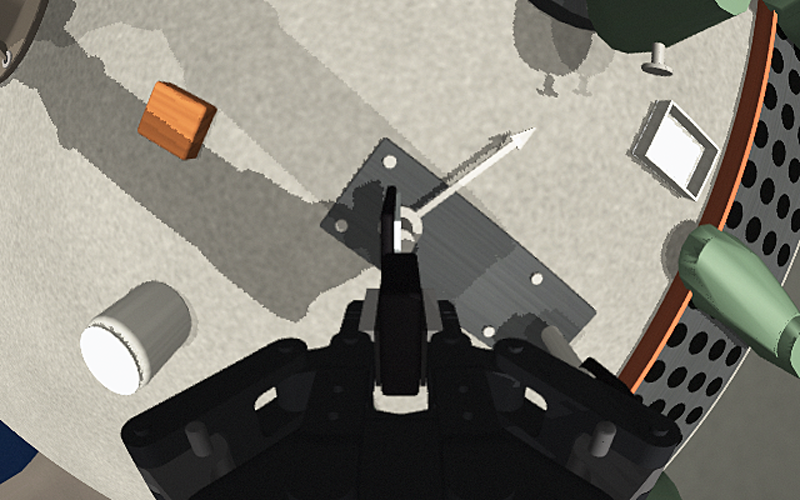

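View pics/s4.png

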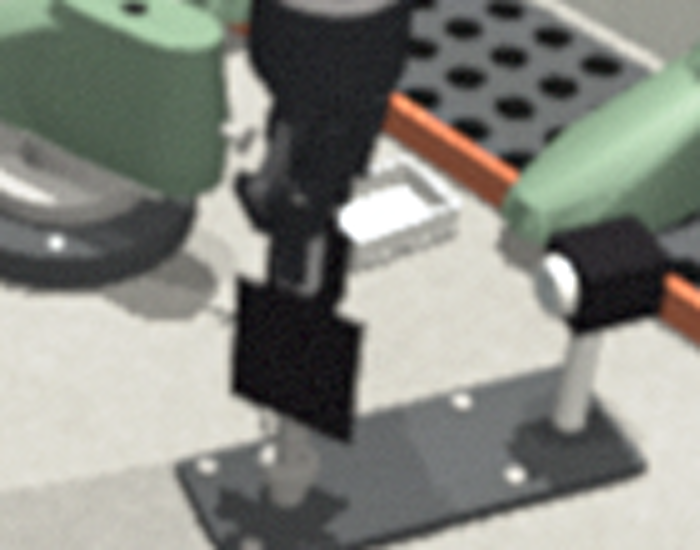

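Wrist view: needle from (415,213) to tip (535,129), tack head at (656,69).

Run:
```python
from h import *
d=np.load("w4.npz");c=(d["K"],d["t"],R.from_rotvec(d["r"]))
W=lambda u,v,z:atz("wrist",(u/1.25,v/1.25),z,c)[:2]
n0=W(415,213,.036);n1=W(535,129,.036);tk=W(656,69,.12);u=n1-n0;yn=np.arctan2(*u[::-1])
print(n0,n1,"tack",tk,"needle yaw",yn)
ax=np.array([.583,-.1055]);print("tip r",np.linalg.norm(n1-ax))
for a in(ax,n1-.125*u/np.linalg.norm(u)):
  for y in(yn,np.arctan2(*(n1-a)[::-1]),2*.3557+.30):
    for t in(tk,np.array([.6805,.0537])):
      v=t-a;print(a.round(4),round(y,3),"lateral mm",1e3*(-np.sin(y)*v[0]+np.cos(y)*v[1]))
```

```text
[ 0.58970402 -0.09126812] [ 6.49982656e-01 -1.09904106e-04] tack [0.67989692 0.05518446] needle yaw 0.9865510530722799
tip r 0.12487493154409898
[ 0.583  -0.1055] 0.987 lateral mm 7.804233131265049
[ 0.583  -0.1055] 0.987 lateral mm 6.482404852560783
[ 0.583  -0.1055] 1.005 lateral mm 4.41318381942668
[ 0.583  -0.1055] 1.005 lateral mm 3.1079456353916015
[ 0.583  -0.1055] 1.011 lateral mm 3.143698676744772
[ 0.583  -0.1055] 1.011 lateral mm 1.8447791439169248
[ 0.581  -0.1044] 0.987 lateral mm 5.5463675279025795
[ 0.581  -0.1044] 0.987 lateral mm 4.2245392491983
[ 0.581  -0.1044] 0.987 lateral mm 5.546367527902538
[ 0.581  -0.1044] 0.987 lateral mm 4.224539249198244
[ 0.581  -0.1044] 1.011 lateral mm 0.8829154080123025
[ 0.581  -0.1044] 1.011 lateral mm -0.4160041248155444
```

Every estimate is within 8 mm, mostly about 4 mm short. I'll trim by +0.01 rad and hold.

jog_arm:
  plan:
    - [[0,0,0],0.01]
    - [[0,0,0],0]
    - [[0,0,0],0]
    - [[0,0,0],0]
    - [[0,0,0],0]
    - [[0,0,0],0]
    - [[0,0,0],0]
    - [[0,0,0],0]
    - [[0,0,0],0]
    - [[0,0,0],0]
    - [[0,0,0],0]
    - [[0,0,0],0]

```text
clock: 11.05
tcp_pos: [0.5832, -0.1056, 0.243]
orientation: [-1.78, -2.588, -0.002]
contact_force: [-4.5, 1.6, 7.1]
grip_width: 0.0132
```

Run:
```python
from h import *
o=get_obs();w=o["orientation"];print(o["clock"],o["tcp_pos"].round(4),o["contact_force"].round(2),o["grip_width"],abs(o["qvel"]).max(),2*np.arctan2(w[1],w[0])-np.pi/2+2*np.pi)
print(hand_in())
```

```text
11.05 [ 0.5832 -0.1056  0.243 ] [-4.51  1.55  7.07] 0.013231319487282244 0.002226034739189757 0.36569626485131046
the job is handed in; nothing more can be done
None
```

I turned the collar to its locked mark and let go. I then turned the mirror about 0.67 rad by its grip and handed in at 11 s while still holding it at that angle. The hand-in reports no verdict.

- **Collar:** the top view taken after release shows the lever covering the white lock line, within about 2 mm. I estimate the value at about 1.0 rad, give or take 0.04.
- **Mirror:** before the last +0.01 rad trim, my estimates of how far the sight line missed the tack ranged from 0 to 8 mm, most of them short of it. The needle gave the larger misses and the gripper angle the smaller ones. The trim moved the line about 4 mm towards the tack, so it should now be within about 4 mm (limit 18 mm). I did not take another picture after it.
- **Grip and stillness:** the grip was set to 40 N with the fingers stopped on the grip block at 13 mm, against a stated 14 mm. The arm was still when I handed in.
- **Disagreement in the measurements:** the lens position put the mirror axis 6 to 10 mm away from where the needle, base plate and grip put it. I went with those three, which agreed among themselves to about 4 mm.
- **Other things on the bench:** my moves stayed clear of them and none looked shifted in the pictures, but I did not measure them.

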